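Centre the brass finial on the finishing stand

TASK

The brass ball finial stands off-centre on the small round finishing stand and would run out of true when it is lacquered: tap it with the fingertips, lightly and without toppling it, until it stands upright in the middle of the stand's head, its foot inside the scribed circle. Only push it: do not pinch it or lift it, and leave the other things on the worktop where they are.

Things in the scene. Friction and masses are not known exactly. Their poses are not given: they have to be found in the camera images.
- stand_top (a point): Centre of the finishing stand's flat top face, 80 mm above the worktop, z up. The stand: a round metal bench stand fixed to the worktop, dark foot 104 mm across, slim column, small round head 76 mm across and 12 mm thick; it neither turns nor moves. A dark circle, inside diameter 51 mm, is scribed on the head round this centre.
- finial_foot (a point): Centre of the underside of the finial's foot, on the stand's top face; z is the finial's axis, up when it stands. The finial (about 0.3 kg) slides on the head (friction about 0.6) when pushed sideways at the edge of its foot, stays where it is left, and rocks or topples when pushed at the ball.
- finial: Turned brass (golden-brown) ball finial standing loose and off-centre on the stand's head (its foot may overhang the rim); origin at the centre of its underside, z up its axis. Round foot 40 mm in diameter, 12 mm high (upright edge from 4 to 10 mm up, chamfered below to a flat 30 mm across), neck 14 mm in diameter, ball 32 mm in diameter centred 46 mm up, 63.5 mm high in all.
- masking_tape: Roll of masking tape lying flat, 100 mm across, 24 mm high; a bystander on the worktop, origin at the centre of its underside.
- chuck_key: Steel drill chuck key (T shape) lying flat, 72x70x15 mm; a bystander on the worktop, origin at the centre of its underside.
- router_bit: Router bit standing on its cutter, 37x27 mm, 52 mm high; a bystander on the worktop, origin at the centre of its underside.
- collet_nut: Small steel collet with nut, standing, 27x31 mm, 38 mm high; a bystander on the worktop, origin at the centre of its underside.
- sanding_block: Cork sanding block lying flat, 59x112x34 mm; a bystander on the worktop, origin at the centre of its underside.
- offcut_maple: Wooden offcut lying flat, 45x130x32 mm; a bystander on the worktop, origin at the centre of its underside.
There are look-alikes about, which are no part of the job. Of the things like the finial, leave any that is red; of the rest the smaller one is meant.

How it is judged:
By the outcome, as a careful person would: the job done as asked, in the order asked, and still so for the second after the job is handed in, with the robot touching nothing.
It also fails if it takes over 45 s, if anything falls off the work surface, if the arm or the gripper's body presses on something with over 40 N, if the wrist force passes 120 N, or if a joint passes its speed limit or range.

ROBOT

A 6-joint arm with a two-finger parallel gripper is mounted at the origin on a cart in front of the work surface, level with it; the furniture and walls round the work are solid. World frame = base frame: x ahead of the robot, y to its left, z up, the work surface at z = 0. Lengths are in m, angles in rad, forces in N, time in s.
With the tool pointing down it reaches from about 0.3 to 0.875 m from the base axis. Payload 6.4 kg.
Tool frame: the origin (TCP) lies between the finger pads; the fingertips stand 8 mm ahead of it and the grasp point (between the pads) lies 11 mm behind it (ctrl.finger_overhang is the distance from the TCP to the fingertips, in m); z points along the fingers, y is the line along which they close (so a half turn about z gives the same grasp; the last joint's range is limited). The gripper opens to 85 mm and grips with 20 to 120 N. Pads are 22 mm wide; open, the fingers measure 114 mm over their backs; the gripper's body (76 mm by 85 mm) begins 54 mm behind the grasp point. The pads swing forward as they close: fully open they stand 13 mm farther back than shut.
Start: joints at [0.925, 0.181, 1.607, -0, 1.354, -0.206], TCP at [0.245, 0.52, 0.239] pointing down, gripper open.
Joint ranges: [-2.99, 2.99], [-0.89, 2.07], [0.3, 2.58], [-1.14, 4.28], [0, 2.63], [-3.12, 3.12]. Speed limits (rad/s): [2.57, 2.57, 3.01, 3.14, 3.14, 3.14].

INTERFACE

Orientations are given as a unit quaternion [w, x, y, z].
In Python, from bench import ctrl, camera gives the robot as it stands.
- The arm moves only by the shell command python3 -m pendant 'ROWS' [OPENING]. ROWS is JSON, a list of rows, each a list of 6 numbers: the shift along the world's x, y, z normalised to -1 to 1, where 1 is 200 mm, then the turn, a rotation vector about the world's x, y, z normalised to -1 to 1, where 1 is pi/2 rad. In form: [[dx, dy, dz, rx, ry, rz], ...]. A call has exactly 10 rows; each row shifts and turns the commanded pose from where the row before left it; what a row does not reach is not made up. A row lasts 1/8 s, in which the tool goes at most 62.5 mm and 10.7 degrees, less where a joint would pass 70% of its speed; a pose out of reach is approached as far as the arm can. A call with a number of a shift or a turn outside -1 to 1 is refused whole. A call with a gripper value outside its range is refused whole. OPENING is the opening, from -1 (shut) to 1 (fully open), set as the call begins (- or left out, the last holds). The fingers move at their own pace and stop on an object; the grip force is fixed at half the most. Time passes only in rows, so rows that do not move let the fingers close, or fill a call up. It gives the time, the measured TCP pose, the force, the opening and the grip force at its end, in the units of the state.
- ctrl.get_obs(): the state, without advancing time (a new reading comes with each control period).
- camera(name): name is "scene" or "top"; returns a dict with "color" (420x560x3 uint8, blue, green, red), "fx", "fy", "cx", "cy" (pixels), "distortion" ([k1, k2, p1, p2, k3] as OpenCV has them; the pictures are not rectified), "xyz" and "rotation" of the camera in the world. Camera axes: x right, y down, z forward; pixel columns grow to the right and rows downward; lengths in m; the calibration is good to about 2 mm. A picture is of the moment at which its call begins. There is no depth.
- ctrl.hand_in(): hands the job in; it is judged then, once.
The state is a dict: "time_s": time; "q": joint angles; "dq": joint speeds; "joint_efforts": joint torques, N m; "eef_pos": TCP position; "eef_rot": TCP orientation; "wrist_force": force on the tool from outside, world axes, zero at the start; "torque": the same for the moment, N m; "opening": opening from 0.0 (shut) to 1.0 (fully open); "grasp_force": force on a finger pad.
Only numpy, scipy, OpenCV 4.12 (cv2) and the standard library are available. Lean on these libraries where they do the work, as an engineer would, in place of code of your own. Each camera call takes 0.05 s, during which the arm holds its last target. There are 200 camera calls.

## Working session

There is one attempt and no reset: what is moved stays moved. The work goes in short steps, Python scripts to look and compute and a shell command to move; the robot and the scene stay as the last step left them, time stands still between calls to the robot, and variables do not carry over. Pictures are saved under pics/ and viewed, at most 10 in all, crops included, and the job is handed in when it is done.

```bash
mkdir -p pics
cat > h.py <<'E'
import numpy as np, cv2
from bench import ctrl, camera
def proj(c,P):
    R=np.array(c["rotation"])
    if R.shape!=(3,3):
        from scipy.spatial.transform import Rotation
        R=Rotation.from_quat(np.roll(R,-1)).as_matrix()
    K=np.array([[c["fx"],0,c["cx"]],[0,c["fy"],c["cy"]],[0,0,1.]])
    t=np.array(c["xyz"]); rv=cv2.Rodrigues(R.T)[0]
    return cv2.projectPoints(np.atleast_2d(np.array(P,float)),rv,-R.T@t,K,np.array(c["distortion"]))[0][:,0]
def unproj(c,uv,z):
    R=np.array(c["rotation"])
    if R.shape!=(3,3):
        from scipy.spatial.transform import Rotation
        R=Rotation.from_quat(np.roll(R,-1)).as_matrix()
    K=np.array([[c["fx"],0,c["cx"]],[0,c["fy"],c["cy"]],[0,0,1.]])
    p=cv2.undistortPoints(np.array(uv,float).reshape(-1,1,2),K,np.array(c["distortion"]))[:,0]
    d=np.c_[p,np.ones(len(p))]@R.T; t=np.array(c["xyz"])
    return t+d*((z-t[2])/d[:,2])[:,None]
E
python3 - <<'E'
from h import *
a=camera("scene");b=camera("top")
for c in(a,b): print(c["xyz"],c["rotation"],c["fx"],c["fy"])
cv2.imwrite("pics/a.png",a["color"]);cv2.imwrite("pics/b.png",b["color"])
o=ctrl.get_obs();print(o)
E
```

```text
[0.24637578 0.34440416 0.72145484] [ 0.11342553 -0.30880292  0.89119468 -0.31232588] 382.10474620362396 382.10474620362396
[ 0.44260432 -0.05846947  1.03376909] [-0.0355005   0.70802308 -0.70271425  0.06029688] 518.4276741040779 518.4276741040779
{'time_s': 0.1, 'q': array([ 9.24730217e-01,  1.81465197e-01,  1.60790713e+00, -8.12731456e-06,
        1.35380390e+00, -2.06302594e-01]), 'dq': array([-0.00143489, -0.00192357, -0.00304487,  0.00071075, -0.00063602,
        0.0001523 ]), 'joint_efforts': array([-5.63009980e-04, -4.45873868e+01, -3.52241671e+01, -2.91384313e-04,
        3.98919045e-03, -4.65683377e-05]), 'eef_pos': array([0.24448162, 0.5199002 , 0.23847553]), 'eef_rot': array([-3.23711199e-04,  2.18113304e-01,  9.75923132e-01, -7.22600864e-04]), 'wrist_force': array([ 0.06759314, -0.09867568,  0.43278671]), 'torque': array([-0.01012836, -0.01897762,  0.00216819]), 'grasp_force': 0.0, 'opening': 1.0017526753801858}
```

View pics/a.png

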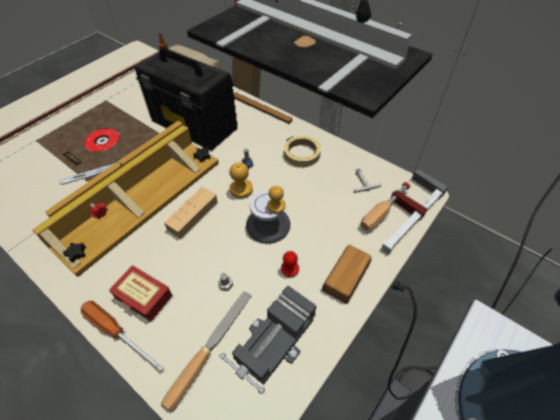

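View pics/b.png

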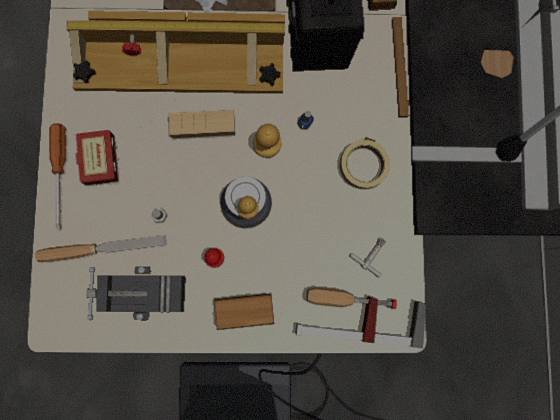

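Candidates in the top view are the golden finial on the stand (248,206), a larger golden one on the worktop (267,138) and a red one (213,257). I choose the one on the stand and will check it in a crop.

Run:
```python
from h import *
a=cv2.imread("pics/a.png");b=cv2.imread("pics/b.png")
A=cv2.resize(a[175:245,235:300],None,fx=6,fy=6,interpolation=cv2.INTER_CUBIC)
B=cv2.resize(b[170:240,215:280],None,fx=6,fy=6,interpolation=cv2.INTER_CUBIC)
cv2.imwrite("pics/c.png",np.hstack([A,B]))
```

```text
(no output)
```

View pics/c.png

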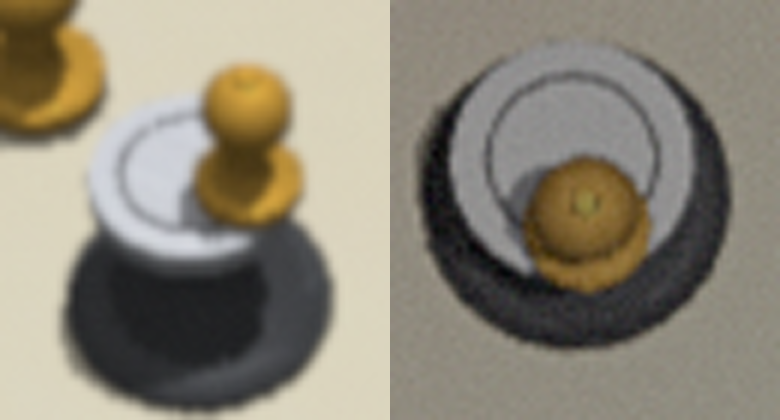

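The crop confirms it: a small golden finial overhangs the head on the robot's side. In full-image pixels the head centre is about (245,196.5) and the foot centre about (247.4,207.6).

```bash
cat > ov.py <<'E'
from h import *
def circ(x,y,z,r,n=72):
    t=np.linspace(0,2*np.pi,n); return np.c_[x+r*np.cos(t),y+r*np.sin(t),np.full(n,z)]
def overlay(c,img,s,f,x0,y0,w,h,k):
    I=cv2.resize(img[y0:y0+h,x0:x0+w],None,fx=k,fy=k,interpolation=cv2.INTER_CUBIC)
    for C,col in((circ(*s,.08,.038),(255,0,0)),(circ(*s,.08,.0255),(255,0,255)),(circ(*f,.09,.02),(0,0,255)),(circ(*f,.126,.016),(0,255,0))):
        p=(proj(c,C)-[x0,y0]+.5)*k; cv2.polylines(I,[np.int32(p*8)],True,col,1,cv2.LINE_AA,3)
    return I
E
python3 - <<'E'
from ov import *
c=camera("top");a=camera("scene")
s=unproj(c,[[245,196.5]],.08)[0];f=unproj(c,[[247.4,207.6]],.09)[0];b=unproj(c,[[247.4,204.3]],.126)[0]
print(s,f,b,unproj(c,[[267,138]],.06))
s2=unproj(a,[[235+178/6-.4,175+176/6-.4]],.08)[0]; f2=unproj(a,[[235+249/6-.4,175+178/6-.4]],.09)[0];b2=unproj(a,[[235+248/6-.4,175+107/6-.4]],.126)[0];print(s2,f2,b2)
A=overlay(a,a["color"],s[:2],f[:2],235,175,65,70,6);B=overlay(c,c["color"],s[:2],f[:2],215,170,65,70,6)
cv2.imwrite("pics/d.png",np.hstack([A,B]))
E
```

```text
[ 0.59397193 -0.04002651  0.08      ] [ 0.57180737 -0.04487548  0.09      ] [ 0.57276449 -0.04532507  0.126     ] [[ 0.71208036 -0.08066916  0.06      ]]
[ 0.59931626 -0.03883022  0.08      ] [ 0.57339744 -0.04763909  0.09      ] [ 0.57458069 -0.04947812  0.126     ]
```

View pics/d.png

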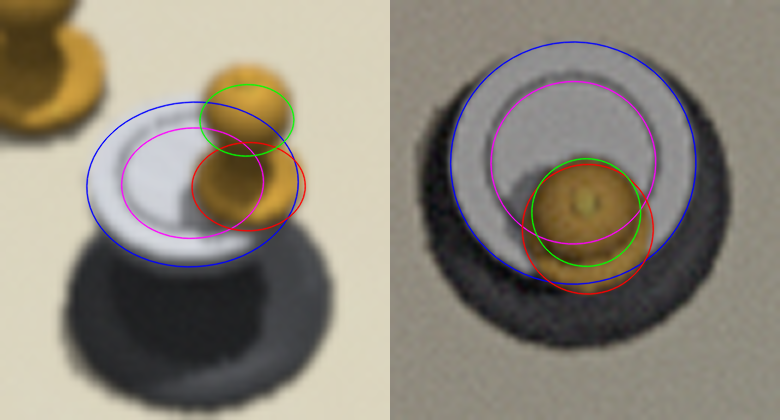

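Top view says the stand centre is about (0.595,-0.0405) and the foot about (0.572,-0.0445). That needs a push of 23 mm at about 11° from +x. I'll shut the gripper and move to a point behind the foot.

```bash
python3 -m pendant '[[0.12,-0.25,0,0,0,0.04],[0.12,-0.25,0,0,0,0.04],[0.12,-0.25,0,0,0,0.04],[0.12,-0.25,0,0,0,0.04],[0.12,-0.25,0,0,0,0.04],[0.12,-0.25,0,0,0,0.04],[0.12,-0.25,0,0,0,0.04],[0.12,-0.25,0,0,0,0.04],[0.12,-0.25,0,0,0,0.04],[0.12,-0.25,0,0,0,0.04]]' -1
```

```text
time_s: 1.45
eef_pos: [0.4853, 0.0185, 0.2393]
eef_rot: [0.0, -0.095, 0.995, 0.0]
wrist_force: [0.9, -0.1, 0.6]
opening: 0.002
grasp_force: 0.0
```

```bash
python3 -m pendant '[[0.08,-0.19,0,0,0,0],[0.07,-0.18,0,0,0,0],[0,0,-0.15,0,0,0],[0,0,-0.15,0,0,0],[0,0,-0.15,0,0,0],[0,0,-0.15,0,0,0],[0,0,-0.1,0,0,0],[0,0,-0.035,0,0,0],[0,0,0,0,0,0],[0,0,0,0,0,0]]' -1
python3 - <<'E'
from ov import *
c=camera("top");a=camera("scene");o=ctrl.get_obs();print(o["eef_pos"])
A=overlay(a,a["color"],(.595,-.0405),(.5723,-.0445),235,165,75,80,5);B=overlay(c,c["color"],(.595,-.0405),(.5723,-.0445),210,170,75,80,5)
cv2.imwrite("pics/e.png",np.hstack([A,B]))
E
```

```text
time_s: 2.7
eef_pos: [0.5155, -0.0539, 0.0933]
eef_rot: [0.001, -0.094, 0.996, -0.0]
wrist_force: [0.6, 0.5, 0.2]
opening: -0.006
grasp_force: 0.0
[ 0.51550509 -0.05391744  0.09328249]
```

View pics/e.png

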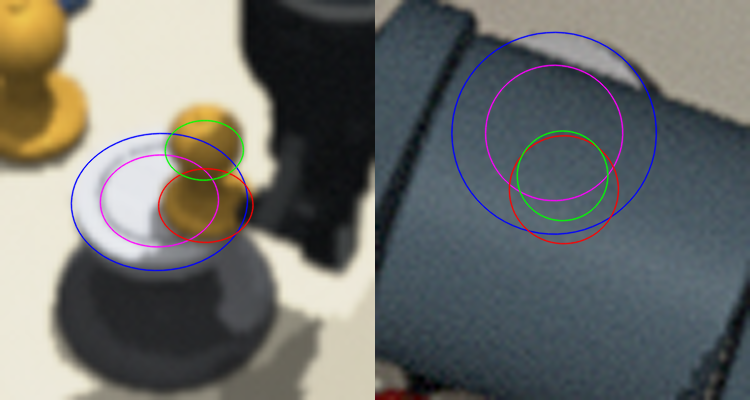

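Run:
```python
from ov import *
a=camera("scene");o=ctrl.get_obs();p=o["eef_pos"]
u=np.array([.982,.19]);v=np.array([-.19,.982])
I=overlay(a,a["color"],(.595,-.0405),(.5723,-.0445),230,150,90,85,8)
for z in(.0855,.115):
    Q=[np.r_[p[:2]+u*i*.011+v*j*.0145,z] for i,j in((-1,-1),(-1,1),(1,1),(1,-1))]
    cv2.polylines(I,[np.int32((proj(a,Q)-[230,150]+.5)*8)],True,(0,255,255),1,cv2.LINE_AA)
I=cv2.convertScaleAbs(I,alpha=1.6)
cv2.imwrite("pics/f.png",I[:600])
```

```text
(no output)
```

View pics/f.png

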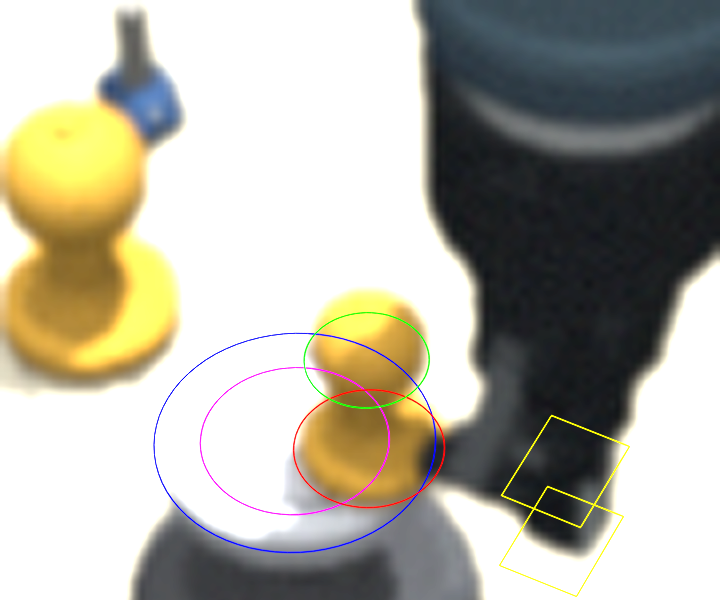

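Run:
```python
from h import *
a=camera("scene")["color"];o=cv2.imread("pics/a.png")
print("cols 278..312 step2")
for r in range(192,222,2): print(r,*[f"{v:3d}" for v in a[r,278:312:2].max(1)],' | ',*[f"{v:3d}" for v in o[r,278:312:2].max(1)])
```

```text
cols 278..312 step2
192 135 125 122 226 235 177  28  38  28  21  21  21  18  22  23  19  20  |  193 180 158 207 218 218 218 218 218 217 218 217 218 218 217 219 218
194 126 115 117 226 233 152  28  43  44  26  22  19  18  19  21  21  20  |  165 152 136 205 217 218 217 217 218 218 218 217 217 218 217 217 217
196 112 102 131 228 234 192  61  49  43  27  22  16  16  18  16  18  67  |  131 117 125 207 217 217 217 217 217 218 218 218 218 218 218 218 217
198  94 108 193 234 236 231 119  52  43  22  20  16  17  21  17  39 176  |   90  97 170 213 217 218 217 217 218 218 218 217 217 218 218 218 217
200  92 165 206 225 233 219  90  51  41  19  16  17  18  17  17  57 210  |   80 148 186 202 217 218 219 218 218 218 218 218 216 217 217 218 218
202  85 115 131 183 178 126  55  50  36  21  19  18  21  19  20  76 224  |   73 134 186 186 215 219 218 218 218 219 218 219 218 217 218 217 217
204  96 101  98  75  57  50  52  47  37  25  23  23  18  18  45 162 231  |   84 138 190 187 212 218 218 218 218 218 218 218 218 218 218 218 217
206 108 107  67  27  33  52  51  40  42  42  26  20  15  20  85 223 236 
[... 379 characters left out ...]
 190 169  97  46  27  18  18  19  43  64 130 232 236  |   98  75  70 122 197 218 218 218 219 219 218 218 218 219 218 218 218
214  86  79  83  91 152 230 223 183 112  20  18  18  45  66 146 233 236  |   76  66  72  80 134 210 218 218 219 219 219 218 219 218 218 219 218
216  81  78  80  85  95 183 235 236 209  70  26  20  47  86 202 236 236  |   71  68  70  74  82 160 218 218 218 218 218 219 218 218 218 218 218
218  70  80  79  82  90 119 229 237 233 201 133  78  68 153 233 236 235  |   61  69  68  70  77 105 207 219 219 218 218 218 218 218 219 218 218
220  56  80  81  79  90  94 211 237 237 236 231 222 194 222 236 235 226  |   48  69  69  70  77  83 186 219 219 218 219 218 218 219 219 219 218
```

```bash
python3 -m pendant '[[-0.05,-0.01,0,0,0,0],[-0.1,-0.02,0,0,0,0],[0,0,0,0,0,0],[0,0,0,0,0,0],[0,0,0,0,0,0],[0,0,0,0,0,0],[0,0,0,0,0,0],[0,0,0,0,0,0],[0,0,0,0,0,0],[0,0,0,0,0,0]]' -1
python3 - <<'E'
from ov import *
a=camera("scene")
I=cv2.resize(a["color"][130:230,235:360],None,fx=6,fy=6,interpolation=cv2.INTER_CUBIC)
I=np.uint8(255*(I/255)**.5)
cv2.imwrite("pics/g.png",I)
E
```

```text
time_s: 4.15
eef_pos: [0.4848, -0.0597, 0.0923]
eef_rot: [-0.0, -0.094, 0.996, 0.0]
wrist_force: [0.2, -0.4, -0.1]
opening: -0.002
grasp_force: 0.0
```

View pics/g.png

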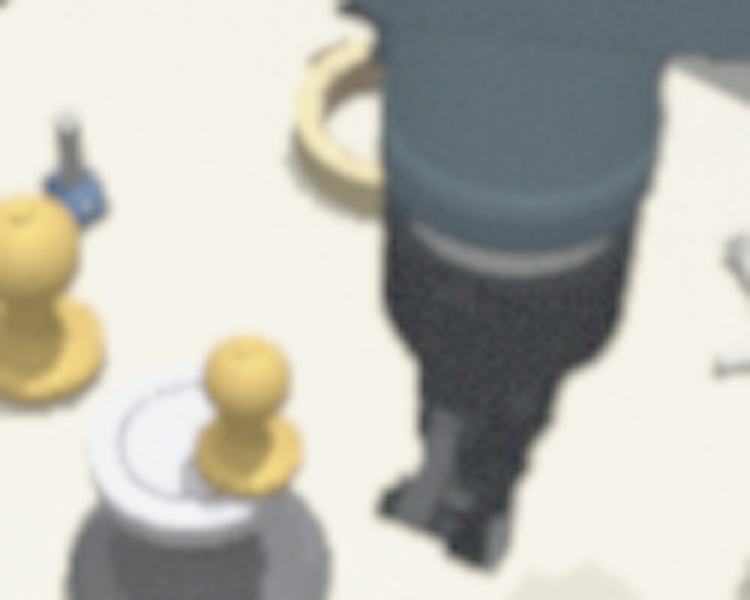

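The view shows the finial upright and unmoved, the finger tip at (490,565) in the crop, and an unexpected dark part at (385,508) sticking out to the left. I'll locate both.

Run:
```python
from ov import *
a=camera("scene");p=ctrl.get_obs()["eef_pos"]
u=np.array([.982,.19]);v=np.array([-.19,.982])
for n,q in(("left corner",(380,510)),("notch",(447,532)),("tip L",(450,555)),("tip R",(492,572)),("strip top",(445,412))):
    px=[235+q[0]/6-.4,130+q[1]/6-.4+2.3]
    for z in(.07,.085,.095,.11,.13):
        w=unproj(a,[px],z)[0][:2]-p[:2]; print(n,z,"u %.0f v %.0f"%(1e3*w@u,1e3*w@v))
```

```text
left corner 0.07 u 39 v -10
left corner 0.085 u 35 v 1
left corner 0.095 u 32 v 8
left corner 0.11 u 27 v 18
left corner 0.13 u 21 v 32
notch 0.07 u 14 v -12
notch 0.085 u 10 v -1
notch 0.095 u 8 v 6
notch 0.11 u 4 v 16
notch 0.13 u -2 v 30
tip L 0.07 u 9 v -3
tip L 0.085 u 5 v 7
tip L 0.095 u 3 v 14
tip L 0.11 u -1 v 24
tip L 0.13 u -6 v 38
tip R 0.07 u -7 v -3
tip R 0.085 u -10 v 7
tip R 0.095 u -13 v 14
tip R 0.11 u -16 v 24
tip R 0.13 u -21 v 38
strip top 0.07 u 38 v -61
strip top 0.085 u 33 v -50
strip top 0.095 u 30 v -42
strip top 0.11 u 26 v -30
strip top 0.13 u 20 v -15
```

The dark part is the gripper's knuckle. It sits well above the tip (z at least 0.13) and off to the side, so it will clear the ball. The tip is where expected, so I'll advance and push gently.

```bash
python3 -m pendant '[[0.1,0.016,-0.005,0,0,0],[0.1,0.016,0,0,0,0],[0.06,0.01,0,0,0,0],[0.012,0.002,0,0,0,0],[0.012,0.002,0,0,0,0],[0.012,0.002,0,0,0,0],[0.012,0.002,0,0,0,0],[0.012,0.002,0,0,0,0],[0.012,0.002,0,0,0,0],[0.012,0.002,0,0,0,0]]' -1
python3 - <<'E'
from ov import *
a=camera("scene")
np.save("s0.npy",a["color"])
I=overlay(a,a["color"],(.595,-.0405),(.595,-.0405),235,165,75,80,7)
J=cv2.resize(a["color"][165:245,235:310],None,fx=7,fy=7,interpolation=cv2.INTER_CUBIC)
o=cv2.imread("pics/a.png")
cv2.imwrite("pics/h.png",np.hstack([J[:,:400],cv2.resize(o[165:245,235:310],None,fx=7,fy=7,interpolation=cv2.INTER_CUBIC)[:,:400]]))
E
```

```text
time_s: 5.5
eef_pos: [0.5537, -0.0485, 0.0912]
eef_rot: [-0.0, -0.094, 0.996, 0.0]
wrist_force: [-1.2, -0.7, -0.6]
opening: 0.0
grasp_force: 0.7
```

View pics/h.png

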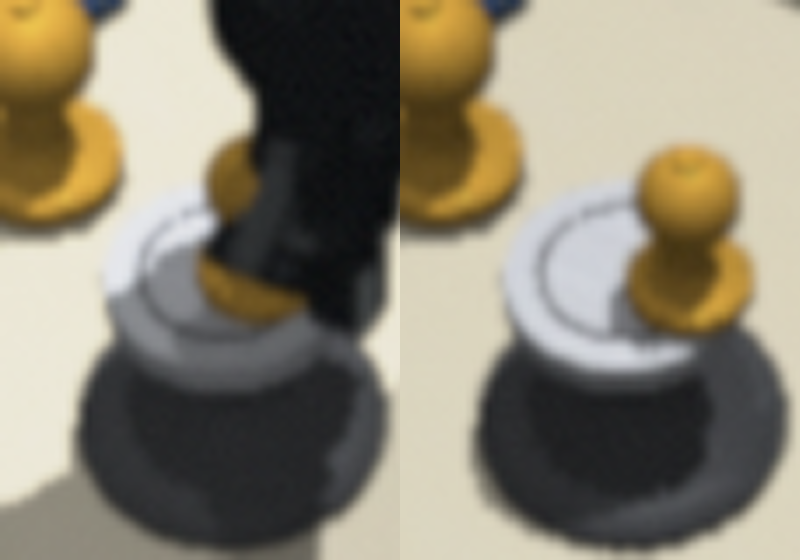

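```bash
python3 -m pendant '[[0.011,0.002,0,0,0,0],[0.011,0.002,0,0,0,0],[0.011,0.002,0,0,0,0],[0.011,0.002,0,0,0,0],[0.009,0.002,0,0,0,0],[0,0,0,0,0,0],[0,0,0,0,0,0],[-0.02,-0.004,0,0,0,0],[-0.15,-0.03,0,0,0,0],[-0.15,-0.03,0,0,0,0]]' -1
python3 -m pendant '[[0,0,0.3,0,0,0],[0,0,0.3,0,0,0],[0,0.3,0.1,0,0,0],[0,0.3,0,0,0,0],[0,0.3,0,0,0,0],[0,0.3,0,0,0,0],[0,0.3,0,0,0,0],[0,0,0,0,0,0],[0,0,0,0,0,0],[0,0,0,0,0,0]]' -1
python3 - <<'E'
from ov import *
c=camera("top");a=camera("scene")
A=cv2.resize(a["color"][175:245,235:300],None,fx=6,fy=6,interpolation=cv2.INTER_CUBIC)
B=overlay(c,c["color"],(.595,-.0405),(.595,-.0405),215,170,65,70,6)
cv2.imwrite("pics/i.png",np.hstack([A,B]))
E
```

```text
time_s: 6.8
eef_pos: [0.4995, -0.0594, 0.0913]
eef_rot: [0.0, -0.094, 0.996, -0.0]
wrist_force: [-0.1, -1.1, 0.2]
opening: 0.003
grasp_force: 0.0
time_s: 8.05
eef_pos: [0.5004, 0.2387, 0.2311]
eef_rot: [0.0, -0.093, 0.996, -0.0]
wrist_force: [0.8, -0.0, -0.4]
opening: 0.001
grasp_force: 0.0
```

View pics/i.png

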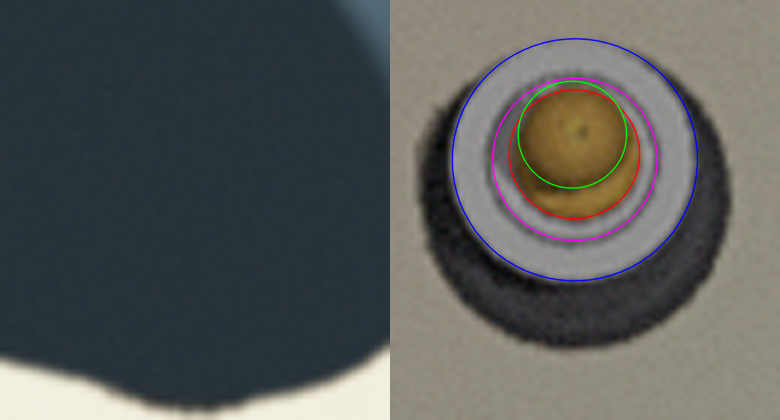

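The finial stands upright and its foot matches the centred overlay to about 1 mm, well inside the scribed circle. The arm is clear.

```bash
python3 -c "
from bench import ctrl
print(ctrl.hand_in())"
```

```text
the job is handed in; nothing more can be done
None
```

The finial stands upright in the middle of the stand's head, within about 1 mm of centre in the top camera and with its foot inside the scribed circle; I pushed only the finial, at its foot, and handed the job in at about 8 s.

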